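# Open the push-and-turn tub and load the feed cassette on the sloped rack

## Task

Open the child-resistant tub: press its cap down hard and, keeping it pressed, turn it anticlockwise until it comes free, then set the cap the right way up in the middle of the round cork mat. Take the plant-feed cassette out of the tub and set it down gently, upright and lengthways, near the top of the sloped rack, and let go so that it slides down by itself to the stop; do not steer or push it down. Leave the two glass vases standing.

Things in the scene. Friction and masses are not known exactly. Their poses are not given: they have to be found in the camera images.
- tub: white round plastic tub, its grey base disc (132 mm) screwed to the table. Origin: centre of the underside, z up. Body 114 mm across to a height of 30 mm, then a neck 92 mm across, rim at 60 mm; a springy grey collar, 76 mm wide inside and 84 outside, stands out of the neck to 72 mm. Inner floor at 34 mm. At first the cap hides the neck.
- cap_bar (a point): centre of the grip bar on top of the loose white cap (0.16 kg): 74 mm long (x), 22 mm thick (y), 30 mm high. It stands on the cap's flat round roof, 85 mm across, 15 mm below this point. Below: a dome 85 mm and a ribbed skirt 115 mm across; lower rim 85 mm below this point, hollow. On the tub this point is 129 mm above the table and the cap's x lies along the tub's x.
- cap_rim (a point): centre of the cap's lower rim, 85 mm below cap_bar. Once turned free at about 75 degrees the cap is let up and lifted straight off; it must rise 70 mm to clear the cassette under it
- tub_spring (a joint): how far the cap presses the tub's spring collar down, m: 0 at rest, 0.010 at its stop. About 8 N starts it, 15 N reaches the stop. Below 0.006 the cap is locked against turning; 0.008 is a good depth to turn it at
- cassette_mid (a point): centre of the plant-feed cassette: loose aluminium block with dark ribs, 60 mm long (x), 36 thick (y), 64 high (z), 0.15 kg. It stands upright in the tub under the cap, turned up to 0.5 rad from the tub's x, its top 98 mm above the table; its top 26 mm stand above the tub's collar, free to grip across its thickness from above
- deck: slippery steel deck of the fixed plywood rack (base 220 x 78 mm), sloping 20 degrees. Origin: on its surface, mid-width, at the face of the stop at the low end, 30 mm above the table. x: up the slope (204 mm long), y: across, z: square to the surface. Rails 16 mm high leave a lane 52 mm wide; stop 42 mm high. Against the stop the cassette's centre is at x 30, z 32 mm
- mat: round cork mat, 132 mm across, 4 mm thick, fixed to the table; origin: centre of its underside
- cassette: the same cassette; origin at the centre of its underside
- cap: the same cap; origin at the centre of its lower rim. It turns only while pushed down 6 to 10 mm, anticlockwise seen from above; it must stay pushed down until it comes free at 52 degrees; an end stop follows at 96 degrees, so about 75 degrees is right
- bud_vase_0: green glass bud vase, 48 mm wide, 150 mm high, standing at the back; a bystander
- bud_vase_1: green glass bud vase, 46 mm wide, 144 mm high, standing at the back; a bystander

How it is judged (in metres and radians):
On the way, in this order (a step that is already met when the one before it is completed fails the run):
1. the cap, still on the tub, is held pressed down while it is turned anticlockwise by more than 30 degrees (value of joint tub_spring above 0.003 m and angle between the x axis of cap and the x axis of tub, either way round above 0.52 rad and z of cap_rim in the frame of tub below 0.042 m), for 0.05 s.
2. the cap is lifted clear of the tub (z of cap_rim in the frame of tub above 0.09 m), for 0.05 s.
3. the cap stands upright on the mat, let go (horizontal distance between cap_rim and mat below 0.03 m and height (world z) of cap_rim below 0.008 m and angle between cap_bar's own z axis and vertical below 0.1 rad and contact force between the fingers and cap below 0.1 N), for 0.2 s.
4. the cassette is set down upright on the upper half of the sloped deck (contact force between cassette and deck above 0.2 N and x of cassette_mid in the frame of deck above 0.11 m and z of cassette_mid in the frame of deck below 0.05 m and angle between the z axis of cassette and the z axis of deck, either way round below 0.45 rad), for 0.02 s.
At the end, for the whole second after the job is handed in: The cap stands upright on the cork mat, its centre within 30 mm of the mat's centre. The cassette stands on the sloped deck, flat on it within 0.1 rad, between the rails (within 20 mm of mid-width) and within 6 mm of the stop, at rest. Both are released (horizontal distance between cap_rim and mat below 0.03 m and height (world z) of cap_rim below 0.008 m and angle between cap_bar's own z axis and vertical below 0.1 rad and x of cassette_mid in the frame of deck between 0.026 and 0.036 m and y of cassette_mid in the frame of deck between -0.02 and 0.02 m and z of cassette_mid in the frame of deck below 0.036 m and angle between the z axis of cassette and the z axis of deck, either way round below 0.1 rad and linear speed of each of cassette, cap below 0.02 m/s); the robot touches nothing.
It fails at once if the cassette is held, steered or pushed by the gripper in the lower part of the deck (contact force between the fingers and cassette above 0.5 N and x of cassette_mid in the frame of deck between 0 and 0.085 m and y of cassette_mid in the frame of deck between -0.03 and 0.03 m and z of cassette_mid in the frame of deck below 0.045 m).
It fails at once if the cassette is let go in the air, more than 20 mm above the deck (contact force between the fingers and cassette below 0.05 N and x of cassette_mid in the frame of deck between 0 and 0.2 m and y of cassette_mid in the frame of deck between -0.05 and 0.05 m and z of cassette_mid in the frame of deck between 0.055 and 0.2 m).
It fails at once if a glass vase is knocked over (angle between any of bud_vase_0, bud_vase_1's own z axis and vertical above 0.4 rad).
It also fails if it takes over 58 s, if anything falls off the work surface, if the arm or the gripper's body presses on something with over 40 N, if the wrist force passes 120 N, or if a joint passes its speed limit or range.

## Robot

A 6-joint arm with a two-finger parallel gripper is mounted at the origin on the work surface; the furniture and walls round the work are solid. World frame = base frame: x ahead of the robot, y to its left, z up, the work surface at z = 0. Lengths are in mm, angles in rad, forces in N, time in s.
With the tool pointing down it reaches from about 350 to 875 mm from the base axis. Payload 4.2 kg.
Tool frame: the origin (TCP) lies between the finger pads; the fingertips stand 19 mm ahead of it and the grasp point (between the pads) is the TCP; y points along the fingers, z is the direction in which the jaws open and shut, and the axes are right-handed (so a half turn about y gives the same grasp; the last joint's range is limited). The gripper opens to 85 mm and grips with 20 to 120 N. Pads are 22 mm wide; open, the fingers measure 114 mm over their backs; the gripper's body (76 mm by 85 mm) begins 54 mm behind the grasp point. The pads swing forward as they close: fully open they stand 13 mm farther back than shut.
Start: joints at [1.427, 0.385, 0.008, 0, -1.194, -0.259], TCP at [244.964, 574.971, 250.312] pointing down, gripper open.
Joint ranges: [-3.14, 3.14], [-1.21, 2.06], [-1.07, 1.41], [-3.16, 2.05], [-2.99, -0.16], [-3.1, 3.1]. Speed limits (rad/s): [2.79, 2.79, 3.14, 3.14, 3.14, 3.14].

## Interface

Orientations are given as a unit quaternion [x, y, z, w].
In Python, from bench import arm gives the robot as it stands.
- The arm moves only by the shell command python3 -m inch 'ROWS'. ROWS is JSON, a list of rows, each a list of 7 numbers: the opening, from 0 (shut) to 1 (fully open), then the shift along the tool's x, y, z in cm, then the turn, a rotation vector about the tool's x, y, z in degrees. A call has 1 to 20 rows; each row is the pose to reach, as a shift and turn from the pose commanded when the call began, along the tool's axes at that moment; what a row does not reach only later rows make up. A row lasts 1/12 s, in which the tool goes at most 41.7 mm and 7.16 degrees, less where a joint would pass 70% of its speed; a pose out of reach is approached as far as the arm can. A call with a gripper value outside its range is refused whole. The fingers move at their own pace and stop on an object; the grip force is fixed at half the most. Time passes only in rows, so rows that repeat a pose let the fingers close. It gives the time, the measured TCP pose, the force and the opening at its end, in the units of the state.
- arm.read_state(): the state, without advancing time (a new reading comes with each control period).
- arm.get_image(name): name is "scene" or "side" or "wrist"; returns the picture (384x512x3 uint8, red, green, blue); there is no depth.
- arm.camera_params(name): a dict with "fx", "fy", "cx", "cy" (pixels), "D" ([k1, k2, p1, p2, k3] as OpenCV has them; the pictures are not rectified), "rvec" (rotation vector, rad) and "tvec" (3), from world to camera coordinates, as OpenCV has them. Camera axes: x right, y down, z forward; pixel columns grow to the right and rows downward; lengths in mm; the calibration is good to about 2 mm. A picture is of the moment at which its call begins: read the wrist's pose just before it. camera_params takes no time and is no camera call; for the wrist camera it gives the pose at the moment of the call.
- arm.job_done(): hands the job in, once; it reports no verdict.
Trained networks look in the newest picture that a camera, given by its name, has taken for a name from the list of things; names that differ only in an ending like _2 or _b are one class to them, and where a whole thing is asked for, a point or a joint stands for the part that bears it (a point fixed in the world has none). Each returns a list of dicts, best first, with "conf" (0 to 1); they miss things now and then, are a little off and sometimes report something else, mostly with a low value. They report only what shows in the picture. A call takes as long as a camera call.
- arm.masks_of(label, camera): "mask" (384x512 bool, what is visible of it) and "extent" ([left, top, width, height] in pixels, round what is visible of it).
The state is a dict: "clock": time; "joints": joint angles; "joint_vel": joint speeds; "joint_efforts": joint torques, N m; "position": TCP position; "ee_rot": TCP orientation; "contact_force": force on the tool from outside, world axes, zero at the start; "wrist_torque": the same for the moment, N m; "gripper_width": finger opening in mm.
Only numpy, scipy, OpenCV 4.12 (cv2) and the standard library are available. Lean on these libraries where they do the work, as an engineer would, in place of code of your own. Each camera call takes 0.05 s, during which the arm holds its last target.

## Working session

There is one attempt and no reset: what is moved stays moved. The work goes in short steps, Python scripts to look and compute and a shell command to move; the robot and the scene stay as the last step left them, time stands still between calls to the robot, and variables do not carry over. Pictures are saved under pics/ and viewed, and the job is handed in when it is done.

```bash
ls; mkdir -p pics
python3 - <<'E'
from bench import arm
import cv2, numpy as np
print(arm.read_state())
for n in ["scene","side","wrist"]:
    im=arm.get_image(n); cv2.imwrite(f"pics/{n}0.png",im[:,:,::-1]); print(n,arm.camera_params(n))
E
```

```text
pics
{'clock': 0.0, 'joints': array([ 1.42658159e+00,  3.85595802e-01,  6.58432445e-03, -4.99448611e-04,
       -1.19398106e+00, -2.58587687e-01]), 'joint_vel': array([ 0.0002811 ,  0.00110725,  0.00159059, -0.00201598,  0.00135529,
        0.0019295 ]), 'joint_efforts': array([ 7.31533819e-04, -3.92292488e+01,  1.88399380e+01,  4.18634981e+00,
       -4.66360667e-03,  2.24987964e-06]), 'position': array([244.77238321, 574.47489376, 249.18153179]), 'ee_rot': array([-0.14139562, -0.69201614,  0.69358531,  0.14163457]), 'contact_force': array([ 0.33430241, -0.12296143, -0.17349683]), 'wrist_torque': array([-0.01136489,  0.0111225 , -0.00417092]), 'gripper_width': 85.26117865306203}
scene {'fx': 364.19144638940185, 'fy': 364.19144638940185, 'cx': 254.40644303689166, 'cy': 192.2936862747376, 'D': array([0.02264028, 0.        , 0.        , 0.        , 0.        ]), 'rvec': array([ 0.88526159, -2.294494  ,  1.34213986]), 'tvec': array([397.3046643 , 272.75360431, 611.5687692 ])}
side {'fx': 386.93857108163735, 'fy': 386.93857108163735, 'cx': 252.71405191356732, 'cy': 189.25881624497876, 'D': array([-0.04675556,  0.        ,  0.        ,  0.        ,  0.        ]), 'rvec': array([ 0.11363405, -2.63322956,  1.65639842]), 'tvec': array([ 529.41023434,  107.82569887, 1081.54281875])}
wrist {'fx': 334.73558538098393, 'fy': 334.73558538098393, 'cx': 257.8656080503889, 'cy': 194.21235862350363, 'D': array([0.03332078, 0.        , 0.        , 0.        , 0.        ]), 'rvec': array([-1.63361285,  2.47240787,  0.35037127]), 'tvec': array([623.32053778, -35.34055286, 378.67405308])}
```

View pics/scene0.png

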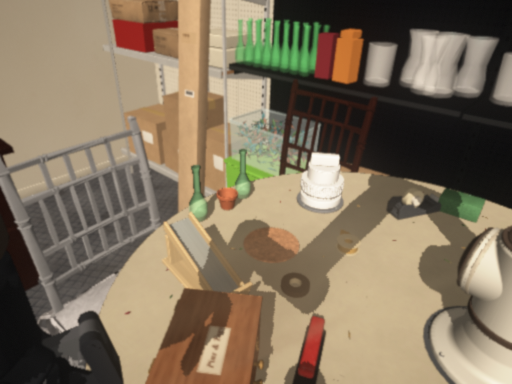

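View pics/side0.png

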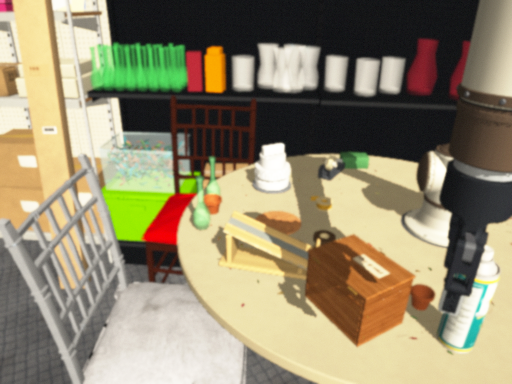

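View pics/wrist0.png

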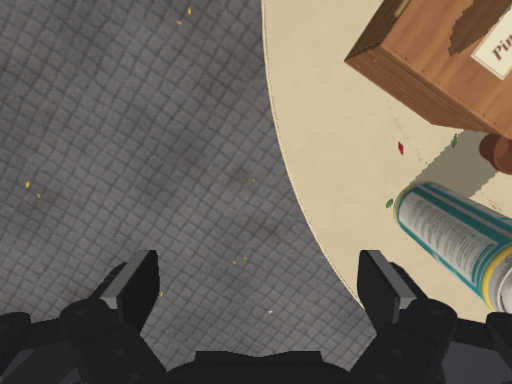

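```bash
cat > h.py <<'E'
from bench import arm
import cv2, numpy as np
from scipy.spatial.transform import Rotation as R
from scipy.optimize import minimize
def cam(n):
    p=arm.camera_params(n)
    K=np.array([[p['fx'],0,p['cx']],[0,p['fy'],p['cy']],[0,0,1.]])
    return K,np.array(p['D'],float),np.array(p['rvec'],float),np.array(p['tvec'],float)
def proj(P,c):
    K,D,r,t=c
    return cv2.projectPoints(np.asarray(P,float).reshape(-1,1,3),r,t,K,D)[0].reshape(-1,2)
def ray(uv,c):
    K,D,r,t=c
    u=cv2.undistortPoints(np.asarray(uv,float).reshape(-1,1,2),K,D).reshape(-1,2)
    Rm=cv2.Rodrigues(r)[0]; o=-Rm.T@t
    return o,np.c_[u,np.ones(len(u))]@Rm
def onplane(uv,c,z):
    o,d=ray(uv,c); return o+d*((z-o[2])/d[:,2])[:,None]
def save(n,tag,f=None,marks=()):
    im=arm.get_image(n)[:,:,::-1].copy()
    cv2.imwrite(f"pics/{tag}.png",im); return im
E
python3 - <<'E'
from h import *
import pickle
out={}
for n in ["scene","side"]:
    im=arm.get_image(n); out[n,'img']=im; out[n,'cam']=cam(n)
    for l in ["tub","cap","cap_bar","mat","deck","bud_vase_0"]:
        r=arm.masks_of(l,n); out[n,l]=r
        print(n,l,[(round(x['conf'],2),x['extent'],int(x['mask'].sum()), [round(float(v)) for v in np.argwhere(x['mask']).mean(0)[::-1]]) for x in r[:4]])
pickle.dump(out,open('m0.pkl','wb'))
for n in ["scene","side"]:
    im=out[n,'img'][:,:,::-1].copy()
    cols=[(0,0,255),(255,0,0),(0,255,0),(255,0,255),(0,255,255)]
    for l,c in zip(["tub","cap","mat","deck","bud_vase_0"],cols):
        for x in out[n,l][:3 if 'vase' in l else 1]:
            cs,_=cv2.findContours(x['mask'].astype(np.uint8),0,1); cv2.drawContours(im,cs,-1,c,1)
    cv2.imwrite(f'pics/m_{n}.png',cv2.resize(im[100:340,100:420],None,fx=2.5,fy=2.5,interpolation=cv2.INTER_CUBIC))
E
```

```text
scene tub [(0.83, [297.9, 188.6, 45.1, 26.3], 720, [319, 203])]
scene cap [(0.69, [299.4, 148.6, 43.7, 47.0], 1612, [323, 176])]
scene cap_bar [(0.87, [303.5, 153.2, 39.3, 42.5], 1572, [323, 176])]
scene mat [(0.79, [244.1, 227.4, 55.4, 36.7], 1546, [271, 245])]
scene deck [(0.81, [162.8, 213.7, 89.0, 80.7], 3151, [204, 257])]
scene bud_vase_0 [(0.77, [188.7, 166.1, 21.3, 56.4], 677, [198, 197]), (0.75, [233.4, 148.5, 16.8, 51.4], 514, [243, 178])]
side tub [(0.91, [251.8, 177.0, 41.8, 18.6], 511, [270, 186])]
side cap [(0.87, [253.5, 141.0, 37.1, 40.9], 1028, [272, 163])]
side cap_bar [(0.82, [253.9, 140.1, 32.6, 39.0], 986, [272, 163])]
side mat [(0.61, [254.3, 210.2, 47.8, 23.8], 750, [279, 221]), (0.26, [252.8, 177.7, 37.8, 17.1], 477, [271, 186])]
side deck [(0.68, [222.4, 210.5, 98.8, 57.7], 2246, [269, 239])]
side bud_vase_0 [(0.87, [190.4, 175.0, 20.6, 55.4], 613, [201, 208]), (0.51, [206.7, 158.5, 12.3, 36.8], 271, [213, 180]), (0.48, [255.6, 141.3, 32.6, 36.7], 1007, [272, 163])]
```

View pics/m_scene.png

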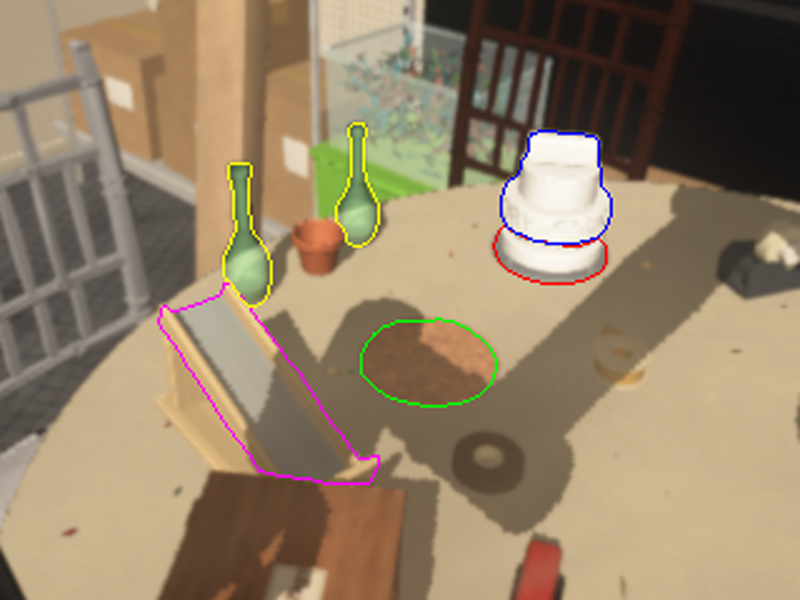

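View pics/m_side.png

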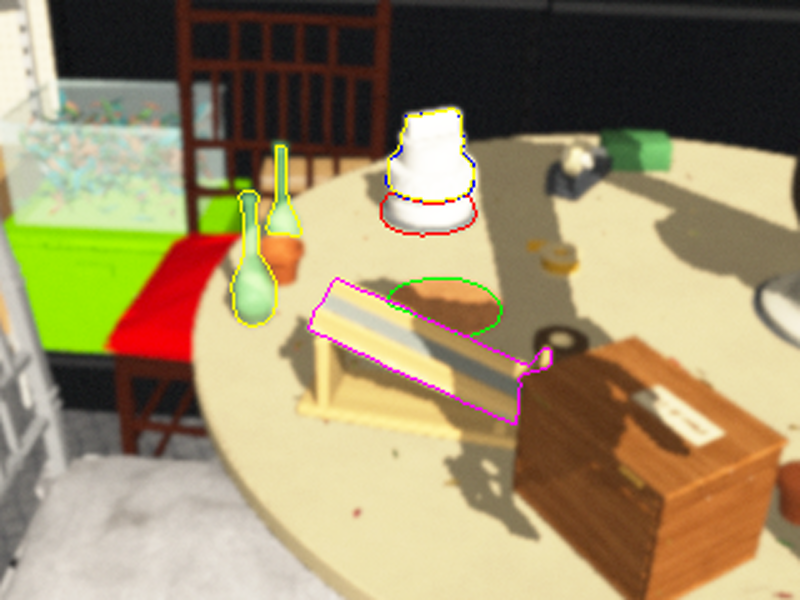

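Run:
```python
from h import *
import pickle
o=pickle.load(open('m0.pkl','rb'))
def cen(n,l,i=0):
    m=o[n,l][i]['mask']; return np.argwhere(m).mean(0)[::-1]
for n in ["scene","side"]:
    c=o[n,'cam']
    print(n,'mat',onplane(cen(n,'mat'),c,4).round(1),'cap@95',onplane(cen(n,'cap'),c,95).round(1),'cam',ray([0,0],c)[0].round())
    for i in (0,1): print('vase',onplane(cen(n,'bud_vase_0',i),c,65).round(1))
```

```text
scene mat [[455.9  26.3   4. ]] cap@95 [[ 470.  -201.2   95. ]] cam [ 44. 567. 532.]
vase [[662.9  65.9  65. ]]
vase [[654.9 -89.8  65. ]]
side mat [[454.8  16.8   4. ]] cap@95 [[ 484.3 -192.9   95. ]] cam [465. 967. 558.]
vase [[665.4  73.2  65. ]]
vase [[ 664.8 -109.4   65. ]]
```

```bash
cat >> h.py <<'E'
def tool():
    s=arm.read_state(); return np.array(s['position']),R.from_quat(s['ee_rot']).as_matrix(),s
def plan(target,Rt=None):
    """shift in cm along tool axes and rotvec deg in tool axes from current pose"""
    p,M,s=tool()
    sh=M.T@(np.asarray(target)-p)/10
    rv=np.zeros(3) if Rt is None else np.degrees(R.from_matrix(M.T@Rt).as_rotvec())
    return sh.round(2),rv.round(2)
def down(yaw):
    """tool y down, tool z (jaw) horizontal at world yaw"""
    z=np.array([np.cos(yaw),np.sin(yaw),0]); y=np.array([0,0,-1.]); return np.c_[np.cross(y,z),y,z]
E
python3 - <<'E'
from h import *
p,M,s=tool(); print(M.round(3)); 
c=cam('wrist'); o,d=ray([[256,192]],c); print('cam rel tool',(M.T@(o-p)).round(1),'dir tool',(M.T@d[0]).round(3))
Rc=cv2.Rodrigues(c[2])[0]; print((Rc@M).round(3))
for t in ([480,40,330],[477,-140,330]):
    print(plan(t))
E
```

```text
[[-0.92  -0.    -0.392]
 [ 0.392 -0.    -0.92 ]
 [ 0.    -1.     0.   ]]
cam rel tool [ -71.8 -122.6    0.6] dir tool [ 0.273  0.962 -0.005]
[[-0.    -0.001  1.   ]
 [ 0.96  -0.279  0.   ]
 [ 0.279  0.96   0.001]]
(array([-42.59,  -7.97,  40.  ]), array([0., 0., 0.]))
(array([-49.37,  -7.97,  56.68]), array([0., 0., 0.]))
```

```bash
python3 - <<'E'
from h import *
print(plan([500,0,350]))
E
python3 -m inch '[[1,-46,-10,42,0,0,0],[1,-46,-10,42,0,0,0],[1,-46,-10,42,0,0,0],[1,-46,-10,42,0,0,0],[1,-46,-10,42,0,0,0],[1,-46,-10,42,0,0,0],[1,-46,-10,42,0,0,0],[1,-46,-10,42,0,0,0],[1,-46,-10,42,0,0,0],[1,-46,-10,42,0,0,0],[1,-46,-10,42,0,0,0],[1,-46,-10,42,0,0,0],[1,-46,-10,42,0,0,0],[1,-46,-10,42,0,0,0],[1,-46,-10,42,0,0,0],[1,-46,-10,42,0,0,0],[1,-46,-10,42,0,0,0]]'
python3 - <<'E'
from h import *
save('wrist','w1')
print(tool()[0])
E
```

```text
(array([-46.  ,  -9.97,  42.9 ]), array([0., 0., 0.]))
clock: 2.27
position: [504.2, 6.1, 350.4]
ee_rot: [0.143, 0.693, -0.692, -0.143]
contact_force: [0.2, -0.1, -0.9]
gripper_width: 85.0
[503.59959354   7.41826658 350.10142208]
```

View pics/w1.png

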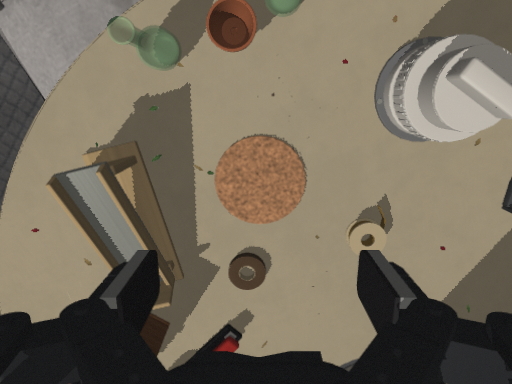

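Run:
```python
from h import *
import pickle
out={}
n='wrist'
im=arm.get_image(n); out[n,'cam']=cam(n); out[n,'img']=im
for l in ["tub","cap","mat","deck","bud_vase_0"]:
    r=arm.masks_of(l,n); out[n,l]=r
    print(n,l,[(round(x['conf'],2),x['extent'],np.argwhere(x['mask']).mean(0)[::-1].round(1)) for x in r[:4]])
pickle.dump(out,open('m1.pkl','wb'))
c=out[n,'cam']
print('mat',onplane(np.argwhere(out[n,'mat'][0]['mask']).mean(0)[::-1],c,4))
im=im[:,:,::-1].copy()
for l,cc in zip(["tub","cap","deck"],[(0,0,255),(255,0,0),(255,0,255)]):
    if out[n,l]:
        cs,_=cv2.findContours(out[n,l][0]['mask'].astype(np.uint8),0,1); cv2.drawContours(im,cs,-1,cc,1)
cv2.imwrite('pics/w1a.png',cv2.resize(out[n,'img'][130:320,30:200,::-1],None,fx=3.1,fy=3.1,interpolation=cv2.INTER_CUBIC))
cv2.imwrite('pics/w1b.png',cv2.resize(out[n,'img'][20:160,350:512,::-1],None,fx=4,fy=4,interpolation=cv2.INTER_CUBIC))
cv2.imwrite('pics/w1c.png',im)
```

```text
wrist tub [(0.8, [375.7, 37.1, 62.6, 103.2], array([395.5,  89.3]))]
wrist cap [(0.69, [393.1, 33.6, 118.9, 108.2], array([454.8,  86.9]))]
wrist mat [(0.9, [212.2, 134.1, 93.3, 88.1], array([259.7, 178.9]))]
wrist deck [(0.71, [47.2, 159.2, 126.8, 148.5], array([108.2, 217.9]))]
wrist bud_vase_0 [(0.91, [107.3, 13.4, 75.1, 57.2], array([148.3,  40.9])), (0.73, [264.6, 0.2, 37.1, 15.1], array([283.8,   6. ]))]
mat [[463.3835263   21.47760342   4.        ]]
```

View pics/w1a.png

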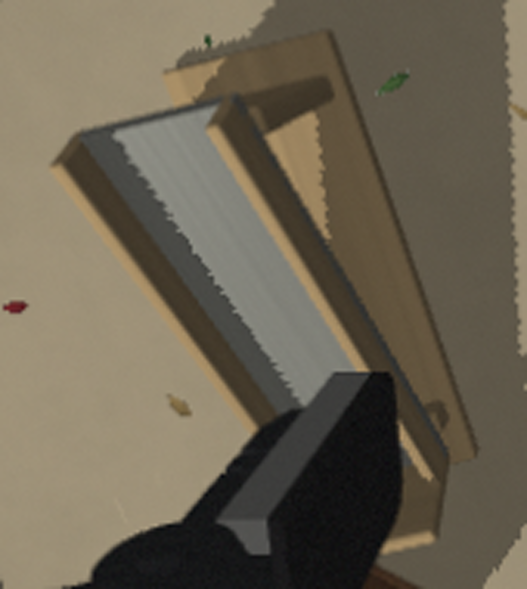

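View pics/w1b.png

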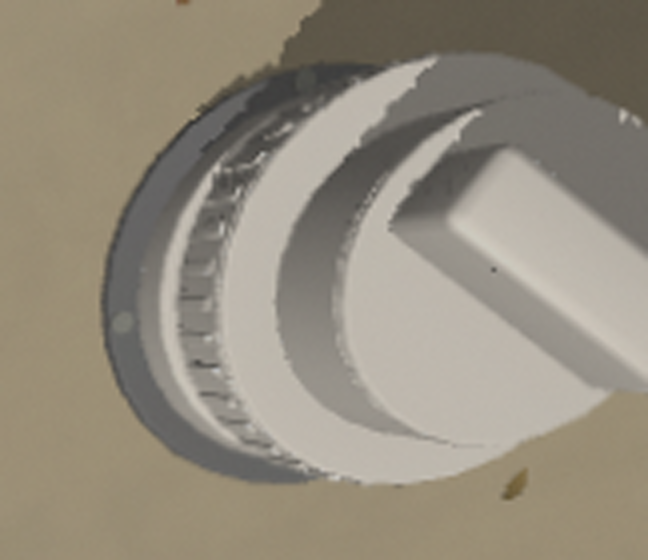

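View pics/w1c.png

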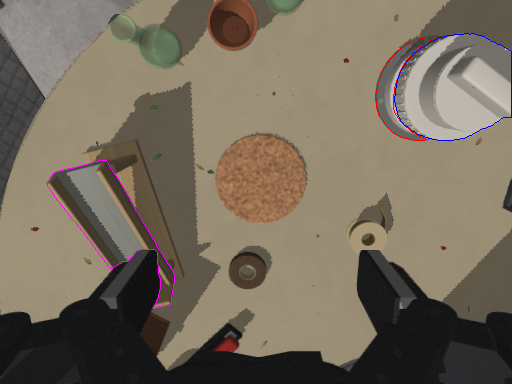

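Run:
```python
from h import *
import pickle
o=pickle.load(open('m1.pkl','rb')); c=o['wrist','cam']
a=onplane([[350+455/4,20+222/4],[350+640/4,20+385/4]],c,144); print(a, np.degrees(np.arctan2(*(a[1]-a[0])[[1,0]])))
# base disc left edge
print(onplane([[376,100]],c,5))
print(plan([490,-205,330]))
```

```text
[[ 510.89317151 -200.317196    144.        ]
 [ 457.99467608 -231.02811767  144.        ]] -149.86212501861033
[[ 502.16351014 -163.89106239    5.        ]]
(array([-7.15,  2.03, 20.26]), array([0., 0., 0.]))
```

```bash
python3 - <<'E'
from h import *
print(plan([455,-212,330],down(np.radians(120))))
E
python3 -m inch '[[1,-3.7,2,22.2,0,7,0],[1,-3.7,2,22.2,0,14,0],[1,-3.7,2,22.2,0,21,0],[1,-3.7,2,22.2,0,28,0],[1,-3.7,2,22.2,0,35,0],[1,-3.7,2,22.2,0,42,0],[1,-3.7,2,22.2,0,49,0],[1,-3.7,2,22.2,0,56,0],[1,-3.7,2,22.2,0,63,0],[1,-3.7,2,22.2,0,70,0],[1,-3.7,2,22.2,0,77,0],[1,-3.7,2,22.2,0,84,0],[1,-3.7,2,22.2,0,91,0],[1,-3.7,2,22.2,0,98,0],[1,-3.7,2,22.2,0,105,0],[1,-3.7,2,22.2,0,112,0],[1,-3.7,2,22.2,0,119,0],[1,-3.7,2,22.2,0,127,0],[1,-3.7,2,22.2,0,127,0],[1,-3.7,2,22.2,0,127,0]]'
python3 - <<'E'
from h import *
import pickle
save('wrist','w2'); out={}
p,M,s=tool(); print(p,np.degrees(np.arctan2(M[1,2],M[0,2])),s['joints'].round(2))
n='wrist'; out['cam']=cam(n)
for l in ["tub","cap","mat"]:
    out[l]=arm.masks_of(l,n)
    print(l,[(round(x['conf'],2),x['extent']) for x in out[l][:3]])
pickle.dump(out,open('m2.pkl','wb'))
E
```

```text
(array([-4.2 ,  2.03, 22.27]), array([0.0000e+00, 1.2705e+02, 1.0000e-02]))
clock: 4.28
position: [450.7, -209.8, 330.4]
ee_rot: [0.683, 0.184, -0.184, -0.683]
contact_force: [-0.2, 0.5, 0.5]
gripper_width: 85.6
[ 450.62144263 -209.93054805  330.35713321] 120.14041810856409 [-0.11  0.11 -0.16 -0.   -1.3  -0.94]
tub [(0.76, [192.0, 118.7, 91.8, 59.0])]
cap [(0.88, [181.2, 130.0, 99.4, 102.8])]
mat [(0.7, [346.4, 195.2, 94.4, 76.3])]
```

View pics/w2.png

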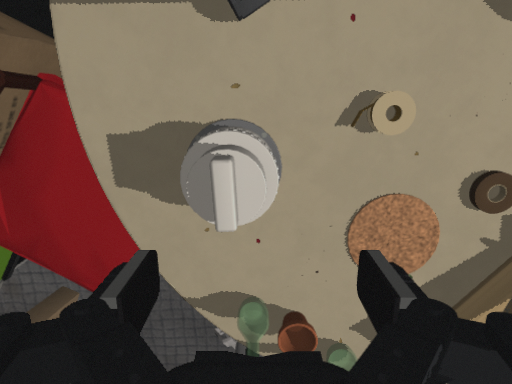

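Run:
```python
import cv2
im=cv2.imread('pics/w2.png'); cv2.imwrite('pics/w2a.png',cv2.resize(im[110:250,165:300],None,fx=4.2,fy=4.2,interpolation=cv2.INTER_CUBIC))
```

```text
(no output)
```

View pics/w2a.png

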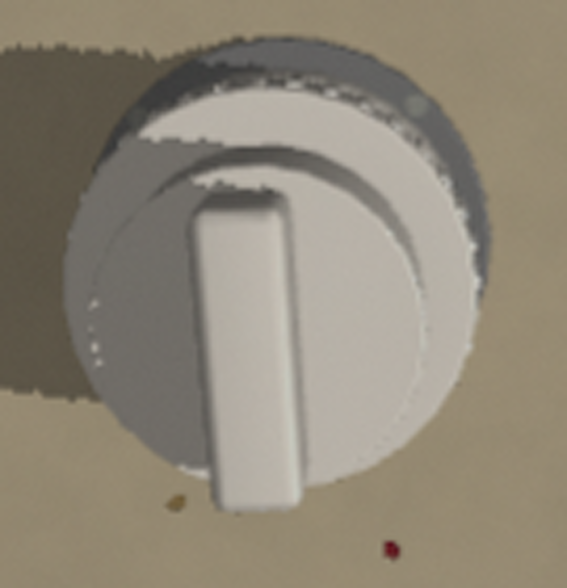

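Run:
```python
from h import *
import pickle
o=pickle.load(open('m2.pkl','rb')); c=o['cam']
f=lambda q:np.array(q)/4.2+[165,110]
a=onplane(f([[195,212],[287,205],[302,502],[218,509]]),c,144); print(a.round(1),a.mean(0).round(1))
print('len',np.linalg.norm(a[0]-a[3]),np.linalg.norm(a[1]-a[2]),np.linalg.norm(a[0]-a[1]),np.linalg.norm(a[2]-a[3]))
d=(a[3]+a[2]-a[0]-a[1]); print('yaw',np.degrees(np.arctan2(d[1],d[0])))
# roof circle z=114
r=onplane(f([[90,310],[425,310],[257,488]]),c,114); print('roof',r.round(1),(r[0]+r[1])[:2]/2, np.linalg.norm(r[0]-r[1]))
# fit circles to base disc (z~?) : tub/cap union silhouette fit
from scipy.spatial import ConvexHull
m=(o['tub'][0]['mask']|o['cap'][0]['mask']).astype(np.uint8)
cs,_=cv2.findContours(m,0,1); ct=max(cs,key=len)
th=np.linspace(0,2*np.pi,60)
# pose x,y,yaw minimise IoU between rendered hull and mask
def sil(x,y,yaw):
    im=np.zeros((384,512),np.uint8)
    for rad,z0,z1 in ((66,0,6),(57,0,30),(57.5,44,80),(42.5,80,114)):
        P=np.concatenate([np.c_[x+rad*np.cos(th),y+rad*np.sin(th),0*th+z] for z in (z0,z1)])
        cv2.fillConvexPoly(im,cv2.convexHull((proj(P,c)*16).round().astype(np.int32)),1,shift=4)
    cy,sy=np.cos(yaw),np.sin(yaw)
    P=np.array([[x+cy*a-sy*b,y+sy*a+cy*b,z] for a in(-37,37) for b in (-11,11) for z in (114,144)])
    cv2.fillConvexPoly(im,cv2.convexHull((proj(P,c)*16).round().astype(np.int32)),1,shift=4)
    return im
cost=lambda v:-((sil(*v)&m).sum()/(sil(*v)|m).sum())
b=minimize(cost,[475,-200,np.radians(30)],method='Nelder-Mead',options=dict(initial_simplex=[[475,-200,.52],[485,-200,.52],[475,-190,.52],[475,-200,.62]]))
print(b.x,b.fun)
o0=pickle.load(open('m0.pkl','rb'))
```

```text
[[ 460.9 -255.4  144. ]
 [ 449.3 -238.5  144. ]
 [ 509.5 -201.1  144. ]
 [ 521.  -217.4  144. ]] [ 485.2 -228.1  144. ]
len 71.07540238063996 70.87469451943252 20.526203582996608 19.953892672799938
yaw 32.07723225814807
roof [[ 502.8 -267.2  114. ]
 [ 460.9 -195.3  114. ]
 [ 523.6 -208.6  114. ]] [ 481.86404561 -231.24578101] 83.27168646169137
[ 487.25175646 -229.61336064    0.64731634] -0.9540054495912806
```

Run:
```python
from h import *
import pickle
o=pickle.load(open('m0.pkl','rb')); th=np.linspace(0,2*np.pi,60)
tiles=[]
for n,(x0,y0) in (('scene',(285,140)),('side',(235,130))):
    c=o[n,'cam']; im=cv2.resize(o[n,'img'][y0:y0+85,x0:x0+75,::-1],None,fx=5,fy=5,interpolation=cv2.INTER_CUBIC)
    x,y,w=485.5,-228.5,np.radians(32); cy,sy=np.cos(w),np.sin(w)
    dr=lambda P:cv2.polylines(im,[((proj(P,c)-[x0,y0]+.5)*5).astype(np.int32)],True,(0,0,255),1)
    dr([[x+cy*a-sy*b,y+sy*a+cy*b,144] for a,b in((-37,-11),(37,-11),(37,11),(-37,11))])
    for r,z in((66,5),(42.5,114),(57.5,44)): dr(np.c_[x+r*np.cos(th),y+r*np.sin(th),0*th+z])
    tiles.append(im)
cv2.imwrite('pics/chk.png',np.hstack(tiles))
```

```text
(no output)
```

View pics/chk.png

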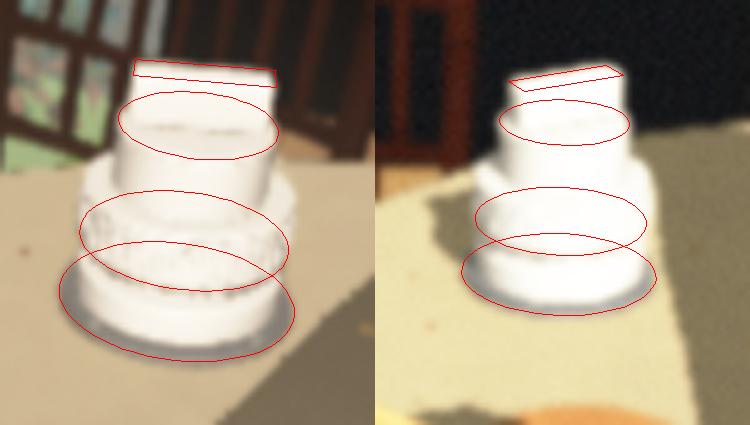

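Run:
```python
from h import *
print(plan([485.5,-228.5,200],down(np.radians(122))),plan([485.5,-228.5,136],down(np.radians(122))))
```

```text
(array([ 2.11, 13.03, -3.33]), array([ 0.  , -1.97,  0.  ])) (array([ 2.11, 19.43, -3.33]), array([ 0.  , -1.97,  0.  ]))
```

```bash
python3 -m inch '[[1,2.1,4,-3.3,0,-2,0],[1,2.1,8,-3.3,0,-2,0],[1,2.1,11,-3.3,0,-2,0],[1,2.1,13,-3.3,0,-2,0],[1,2.1,14.5,-3.3,0,-2,0],[1,2.1,16,-3.3,0,-2,0],[1,2.1,17.5,-3.3,0,-2,0],[1,2.1,18.5,-3.3,0,-2,0],[1,2.1,19.2,-3.3,0,-2,0],[1,2.1,19.4,-3.3,0,-2,0],[1,2.1,19.4,-3.3,0,-2,0],[1,2.1,19.4,-3.3,0,-2,0]]'
python3 - <<'E'
from h import *
save('wrist','w3'); print(tool()[0]);print(plan([485.5,-228.5,136],down(np.radians(122))))
E
```

```text
clock: 5.48
position: [485.7, -228.7, 137.0]
ee_rot: [0.68, 0.195, -0.194, -0.68]
contact_force: [-0.2, 0.2, 0.5]
gripper_width: 85.5
[ 485.80512091 -228.72564222  137.19987362]
(array([-0.01,  0.12,  0.04]), array([ 0.08, -0.06,  0.07]))
```

View pics/w3.png

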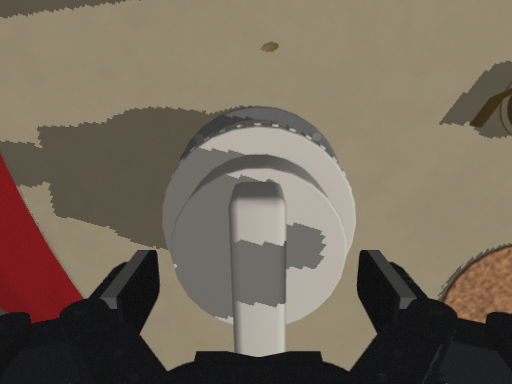

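```bash
python3 -m inch '[[0,0,0,0,0,0,0],[0,0,0,0,0,0,0],[0,0,0,0,0,0,0],[0,0,0,0,0,0,0],[0,0,0,0,0,0,0],[0,0,0,0,0,0,0],[0,0,0,0,0,0,0],[0,0,0,0,0,0,0],[0,0,0,0,0,0,0],[0,0,0,0,0,0,0]]'; python3 -c "
from h import *
p,M,s=tool();print(p,s['contact_force'],s['wrist_torque'],s['gripper_width'])"
```

```text
clock: 6.37
position: [485.4, -228.7, 136.7]
ee_rot: [0.68, 0.195, -0.194, -0.68]
contact_force: [-0.8, -0.2, 3.5]
gripper_width: 21.1
[ 485.38105625 -228.69481147  136.65059359] [-0.76226294 -0.23889528  3.46337506] [0.01699205 0.18047032 0.02016774] 21.104771837703407
```

Gripped (opening 21 mm). Now press down.

```bash
python3 -m inch '[[0,0,0.2,0,0,0,0],[0,0,0.4,0,0,0,0],[0,0,0.6,0,0,0,0],[0,0,0.8,0,0,0,0],[0,0,0.8,0,0,0,0],[0,0,0.8,0,0,0,0]]'; python3 -c "
from h import *
p,M,s=tool();print(p,s['contact_force'],s['wrist_torque'],s['gripper_width'])"
```

```text
clock: 6.87
position: [485.5, -228.7, 129.9]
ee_rot: [0.68, 0.195, -0.194, -0.679]
contact_force: [-2.8, 1.9, 11.9]
gripper_width: 21.2
[ 485.52025747 -228.7474077   129.85103564] [-2.7610358   1.94978233 11.90058307] [ 0.66941625  0.83609947 -0.0316549 ] 21.184040453742508
```

```bash
python3 -m inch '[[0,0,0.15,0,0,0,0],[0,0,0.25,0,0,0,0],[0,0,0.25,0,0,0,0],[0,0,0.25,0,0,0,0]]'; python3 -c "
from h import *
p,M,s=tool();print(p,s['contact_force'],s['wrist_torque'],s['gripper_width'])"
```

```text
clock: 7.2
position: [485.6, -228.8, 127.7]
ee_rot: [0.68, 0.195, -0.194, -0.679]
contact_force: [-2.8, 1.9, 13.4]
gripper_width: 20.9
[ 485.55038379 -228.7712661   127.71795477] [-2.82434066  1.94547465 13.36814909] [ 0.69417241  1.03660095 -0.00153302] 20.92396674177426
```

```bash
python3 -m inch '[[0,0,0,0,0,-3,0],[0,0,0,0,0,-7,0],[0,0,0,0,0,-11,0],[0,0,0,0,0,-15,0],[0,0,0,0,0,-19,0],[0,0,0,0,0,-23,0],[0,0,0,0,0,-27,0],[0,0,0,0,0,-31,0],[0,0,0,0,0,-35,0],[0,0,0,0,0,-38,0],[0,0,0,0,0,-38,0],[0,0,0,0,0,-38,0]]'; python3 -c "
from h import *
save('wrist','w4')
p,M,s=tool();print(p,s['contact_force'],s['wrist_torque'],s['gripper_width'],np.degrees(np.arctan2(M[1,2],M[0,2])))"
```

```text
clock: 8.2
position: [486.9, -229.2, 128.3]
ee_rot: [0.581, 0.406, -0.405, -0.578]
contact_force: [-0.5, 0.8, 12.5]
gripper_width: 21.1
[ 486.86963588 -229.15756657  128.26811519] [-1.0828905  -0.39711254 11.68649158] [0.39147126 0.46198938 0.06882394] 20.83767596199492 160.00650589940153
```

View pics/w4.png

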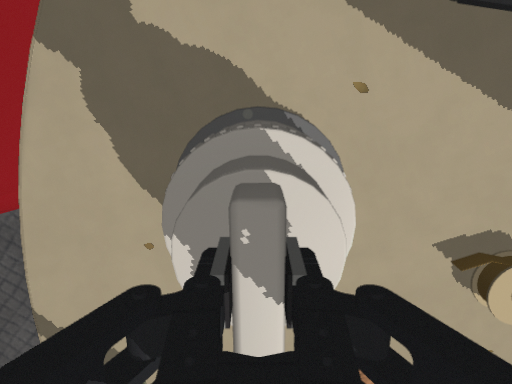

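```bash
python3 -m inch '[[0,0,0.08,0,0,-3,0],[0,0,0.08,0,0,-7,0],[0,0,0.08,0,0,-11,0],[0,0,0.08,0,0,-15,0],[0,0,0.08,0,0,-19,0],[0,0,0.08,0,0,-23,0],[0,0,0.08,0,0,-27,0],[0,0,0.08,0,0,-31,0],[0,0,0.08,0,0,-35,0],[0,0,0.08,0,0,-38,0],[0,0,0.08,0,0,-38,0],[0,0,0.08,0,0,-38,0]]'; python3 -c "
from h import *
save('wrist','w5')
p,M,s=tool();print(p,s['contact_force'],s['wrist_torque'],s['gripper_width'],np.degrees(np.arctan2(M[1,2],M[0,2])))"
```

```text
clock: 9.25
position: [487.4, -229.3, 127.8]
ee_rot: [0.417, 0.573, -0.572, -0.413]
contact_force: [0.1, -0.0, 12.7]
gripper_width: 21.1
[ 487.4310215  -229.29609426  127.77624084] [-1.16402907  0.2597082  12.08430073] [0.26889554 0.32900297 0.10521321] 20.838945257613094 -161.95822247469133
```

View pics/w5.png

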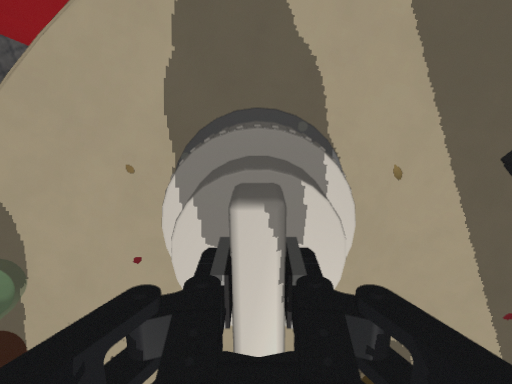

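Turned 76°, bar still square in the jaws. Lift straight up.

```bash
python3 -m inch '[[0,0,-0.4,0,0,0,0],[0,0,-0.9,0,0,0,0],[0,0,-1.5,0,0,0,0],[0,0,-2.5,0,0,0,0],[0,0,-4,0,0,0,0],[0,0,-6,0,0,0,0],[0,0,-8,0,0,0,0],[0,0,-10,0,0,0,0],[0,0,-12,0,0,0,0],[0,0,-14,0,0,0,0],[0,0,-14,0,0,0,0]]'; python3 -c "
from h import *
save('side','s6');save('wrist','w6')
p,M,s=tool();print(p,s['contact_force'],s['wrist_torque'],s['gripper_width'],s['joints'].round(2))
print(plan([460,23,270]))"
```

```text
clock: 10.22
position: [486.3, -229.0, 268.6]
ee_rot: [0.418, 0.572, -0.571, -0.414]
contact_force: [1.0, 0.1, -0.9]
gripper_width: 20.9
[ 484.52763456 -228.18140754  264.51690449] [ 0.75504828  0.83826483 -2.3014296 ] [0.00340994 0.04816547 0.03495436] 20.70388811848017 [-0.14  0.22 -0.19 -0.   -1.16  0.45]
(array([24.66, -0.51, -5.38]), array([0., 0., 0.]))
```

View pics/s6.png

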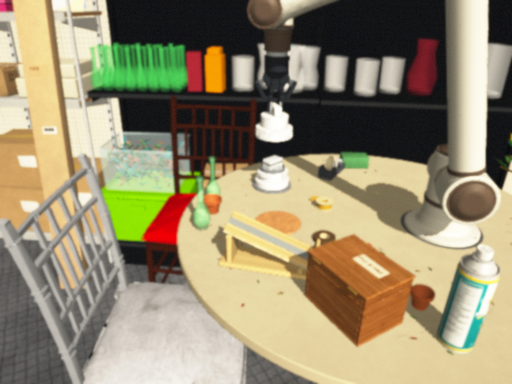

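View pics/w6.png

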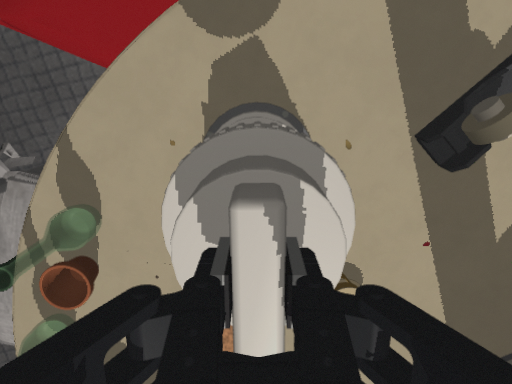

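```bash
python3 - <<'E'
from h import *
import pickle
o=pickle.load(open('m2.pkl','rb'))
print(onplane(np.argwhere(o['mat'][0]['mask']).mean(0)[::-1],o['cam'],4))
print(onplane([[393.5,233.5]],o['cam'],4))
print(plan([461,23,200]))
E
python3 -m inch '[[0,4,0,-0.9,0,0,0],[0,8,0,-1.8,0,0,0],[0,12,0,-2.7,0,0,0],[0,16,1,-3.6,0,0,0],[0,20,3,-4.4,0,0,0],[0,23,5,-5.1,0,0,0],[0,24.7,6.5,-5.3,0,0,0],[0,24.7,6.5,-5.3,0,0,0],[0,24.7,6.5,-5.3,0,0,0],[0,24.7,6.5,-5.3,0,0,0]]'
python3 -c "
from h import *
print(plan([461,22.5,103]),plan([461,22.5,97]), tool()[0])"
```

```text
[[450.44491169  16.71908292   4.        ]]
[[455.78280337  17.02369556   4.        ]]
(array([24.62,  6.49, -5.48]), array([0., 0., 0.]))
clock: 11.15
position: [459.4, 22.3, 199.6]
ee_rot: [-0.416, -0.571, 0.572, 0.416]
contact_force: [-0.4, -0.1, -0.6]
gripper_width: 20.8
(array([-0.03,  9.66, -0.17]), array([0., 0., 0.])) (array([-0.03, 10.26, -0.17]), array([0., 0., 0.])) [459.41905429  22.30412017 199.57189572]
```

```bash
python3 -m inch '[[0,0,3,0,0,0,0],[0,0,6,0,0,0,0],[0,0,8,0,0,0,0],[0,0,9,0,0,0,0],[0,0,9.5,0,0,0,0],[0,0,9.8,0,0,0,0],[0,0,10.0,0,0,0,0],[0,0,10.2,0,0,0,0],[0,0,10.3,0,0,0,0],[0,0,10.3,0,0,0,0]]'
python3 -c "
from h import *
save('scene','c7')"
```

```text
clock: 11.98
position: [459.9, 22.8, 97.5]
ee_rot: [0.416, 0.572, -0.571, -0.416]
contact_force: [0.1, -0.1, -1.2]
gripper_width: 20.8
```

View pics/c7.png

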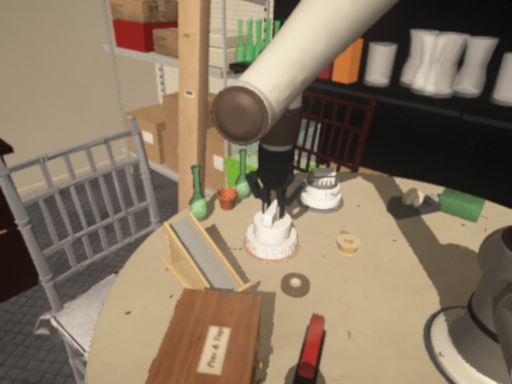

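```bash
python3 -m inch '[[0,0,0.15,0,0,0,0],[0,0,0.3,0,0,0,0],[0,0,0.3,0,0,0,0]]'
```

```text
clock: 12.28
position: [460.3, 23.0, 96.6]
ee_rot: [0.416, 0.572, -0.572, -0.415]
contact_force: [-5.3, 0.3, 16.8]
gripper_width: 21.3
```

Contact on the mat (17 N). Release and rise.

```bash
python3 -m inch '[[0,0,-0.2,0,0,0,0],[0.3,0,-0.2,0,0,0,0],[0.7,0,-0.2,0,0,0,0],[1,0,-0.2,0,0,0,0],[1,0,-0.2,0,0,0,0],[1,0,-0.2,0,0,0,0],[1,0,-0.2,0,0,0,0],[1,0,-0.2,0,0,0,0],[1,0,-2,0,0,0,0],[1,0,-5,0,0,0,0],[1,0,-9,0,0,0,0],[1,0,-13,0,0,0,0],[1,0,-17,0,0,0,0],[1,0,-20,0,0,0,0],[1,0,-20,0,0,0,0]]'; python3 -c "
from h import *
save('wrist','w8');save('scene','c8');print(tool()[2]['joints'])"
```

```text
clock: 13.53
position: [462.8, 23.2, 301.2]
ee_rot: [0.419, 0.576, -0.568, -0.412]
contact_force: [1.2, 0.5, -0.6]
gripper_width: 85.7
[ 4.04043067e-01  6.53333288e-02 -2.99441831e-01 -5.25975538e-04
 -1.20293105e+00 -9.12778464e-02]
```

View pics/w8.png

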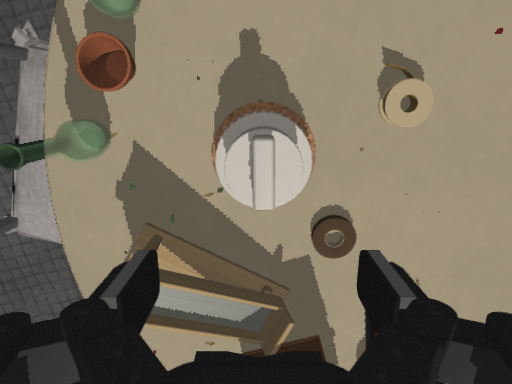

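View pics/c8.png

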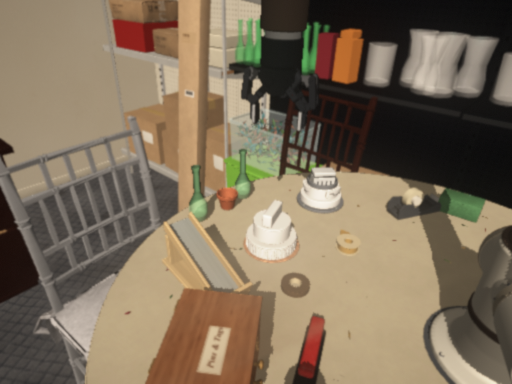

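Run:
```python
from h import *
import pickle
c=pickle.load(open('m1.pkl','rb'))['wrist','cam']
print(onplane([[83.2,153.2],[136.8,140.3],[183.5,276.8]],c,10).round(1))
o,d=ray([[256,192]],cam('wrist')); print(o)
p,M,s=tool();print(M.round(2))
```

```text
[[593.4 230.3  10. ]
 [580.5 154.4  10. ]
 [367.7 190.   10. ]]
[481.68314981 -45.78880688 417.56942555]
[[-0.31  0.   -0.95]
 [ 0.95  0.   -0.31]
 [ 0.   -1.   -0.  ]]
```

```bash
python3 - <<'E'
from h import *
print(plan([490,180,340]))
E
python3 -m inch '[[1,4,-1,0,0,0,0],[1,8,-2,-2,0,0,0],[1,12,-4,-4,0,0,0],[1,14,-4,-7.6,0,0,0],[1,14,-4,-7.6,0,0,0],[1,14,-4,-7.6,0,0,0]]'
python3 - <<'E'
from h import *
import pickle
im=save('wrist','w9'); out={'cam':cam('wrist'),'img':im}
out['deck']=arm.masks_of('deck','wrist'); print([(x['conf'],x['extent']) for x in out['deck']])
pickle.dump(out,open('m9.pkl','wb')); print(tool()[0])
cv2.imwrite('pics/w9b.png',cv2.resize(im[100:330,130:420],None,fx=2.6,fy=2.6,interpolation=cv2.INTER_CUBIC))
E
```

```text
(array([14.02, -4.46, -7.72]), array([0., 0., 0.]))
clock: 14.13
position: [489.4, 181.4, 331.2]
ee_rot: [-0.415, -0.571, 0.574, 0.416]
contact_force: [0.3, -0.5, -0.9]
gripper_width: 85.6
[(0.9, [161.8, 128.0, 191.9, 120.4])]
[488.12177348 178.95639196 331.67798481]
```

View pics/w9.png

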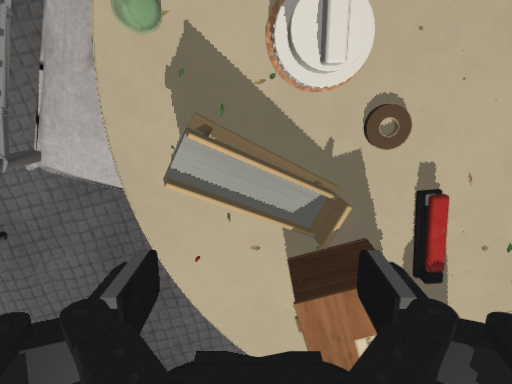

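```bash
python3 -c "
import cv2
im=cv2.imread('pics/w9.png');cv2.imwrite('pics/w9b.png',cv2.resize(im[105:255,155:360],None,fx=3.9,fy=3.9,interpolation=cv2.INTER_CUBIC))"
```

```text
(no output)
```

View pics/w9b.png

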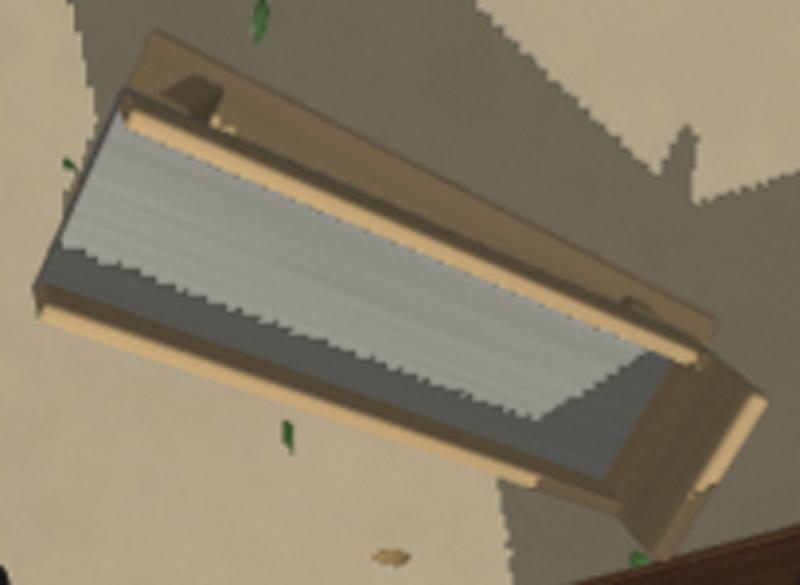

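```bash
cat > fit.py <<'E'
from h import *
import pickle
from scipy.optimize import least_squares
o=pickle.load(open('m9.pkl','rb')); c=o['cam']
f=lambda q:np.array(q)/3.9+[155-.37,105-.37]
px=f([[42,285],[42,303],[603,477],[127,130],[692,363]])
D=np.array([[204,26,0],[204,26,16],[0,26,0],[204,-26,16],[0,-26,16]],float)
def deckR(yaw): return R.from_euler('ZY',[yaw,-np.radians(20)]).as_matrix()
def W(v,P): return np.asarray(P)@deckR(v[2]).T+[v[0],v[1],30]
if __name__=='__main__':
    r=least_squares(lambda v:(proj(W(v,D),c)-px).ravel(),[380,225,-.16])
    print(r.x,np.degrees(r.x[2]),r.fun.reshape(-1,2).round(2))
    np.save('deck.npy',r.x)
    tiles=[]
    m=pickle.load(open('m0.pkl','rb'))
    L=[[[0,-26,0],[204,-26,0],[204,26,0],[0,26,0]],[[0,-26,16],[204,-26,16]],[[0,26,16],[204,26,16]],[[0,-26,42],[0,26,42]]]
    for im,cc,x0,y0,s in ((o['img'],c,150,100,3),(m['scene','img'][:,:,::-1],m['scene','cam'],150,195,3),(m['side','img'][:,:,::-1],m['side','cam'],205,195,3)):
        im=cv2.resize(im[y0:y0+110,x0:x0+(205 if x0==150 and y0==100 else 120)],None,fx=s,fy=s,interpolation=cv2.INTER_CUBIC)
        if y0==100: im=cv2.resize(o['img'][100:260,150:355],None,fx=3,fy=3,interpolation=cv2.INTER_CUBIC)
        for l in L: cv2.polylines(im,[((proj(W(r.x,l),cc)-[x0,y0]+.5)*s).astype(np.int32)],len(l)>2,(0,0,255),1)
        tiles.append(im)
    cv2.imwrite('pics/fit0.png',tiles[0]); cv2.imwrite('pics/fit1.png',np.hstack(tiles[1:]))
E
python3 fit.py
```

```text
[ 3.86535613e+02  2.24536572e+02 -1.52088971e-01] -8.714056166562855 [[-0.89 -0.74]
 [ 0.22  0.25]
 [ 0.22  0.06]
 [-1.75 -0.41]
 [ 2.83  1.48]]
```

View pics/fit0.png

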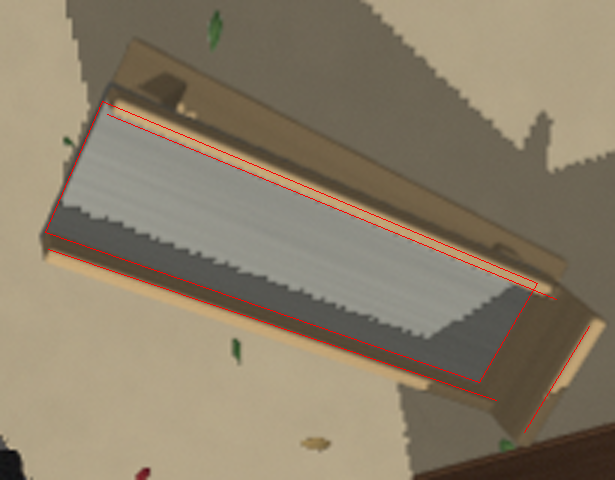

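View pics/fit1.png

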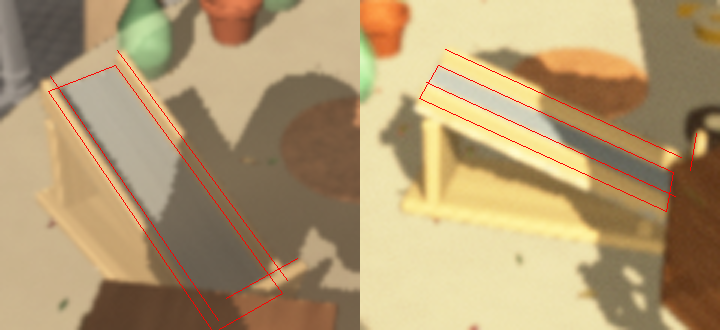

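Run:
```python
from h import *
print(plan([464,-241,300],down(np.radians(122))))
```

```text
(array([-39.21,   3.29,  15.21]), array([-0.19, 75.93, -0.24]))
```

```bash
python3 -m inch '[[1,-4,0,1.5,0,7,0],[1,-8,0,3,0,14,0],[1,-12,0.5,4.5,0,21,0],[1,-16,1,6,0,28,0],[1,-20,1.5,7.5,0,35,0],[1,-24,2,9,0,42,0],[1,-28,2.5,10.5,0,49,0],[1,-32,3,12,0,56,0],[1,-36,3.3,14,0,63,0],[1,-39.2,3.3,15.2,0,70,0],[1,-39.2,3.3,15.2,0,76,0],[1,-39.2,3.3,15.2,0,76,0],[1,-39.2,3.3,15.2,0,76,0],[1,-39.2,3.3,15.2,0,76,0]]'
python3 - <<'E'
from h import *
import pickle
im=save('wrist','w10'); out={'cam':cam('wrist'),'img':im}
p,M,s=tool();print(p,np.degrees(np.arctan2(M[1,2],M[0,2])))
out['cas']=arm.masks_of('cassette','wrist'); print([(x['conf'],x['extent']) for x in out['cas']])
pickle.dump(out,open('m10.pkl','wb'))
e=out['cas'][0]['extent'] if out['cas'] else [200,130,60,60]
x0,y0=int(e[0])-25,int(e[1])-25; print(x0,y0)
cv2.imwrite('pics/w10b.png',cv2.resize(im[y0:y0+110,x0:x0+130],None,fx=5,fy=5,interpolation=cv2.INTER_CUBIC))
E
```

```text
clock: 15.4
position: [464.0, -240.0, 300.8]
ee_rot: [-0.679, -0.195, 0.195, 0.68]
contact_force: [0.4, 0.2, -0.0]
gripper_width: 85.3
[ 464.41288172 -239.58974169  301.07096591] 122.08284241089078
[(0.78, [232.4, 155.6, 47.8, 71.6])]
207 130
```

View pics/w10b.png

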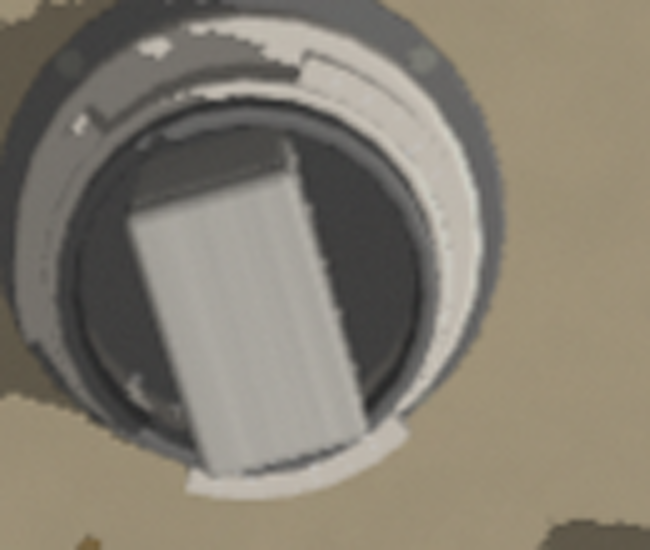

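View pics/w10.png

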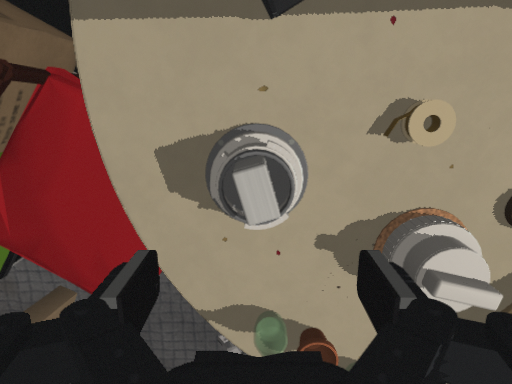

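Run:
```python
from h import *
import pickle
c=pickle.load(open('m10.pkl','rb'))['cam']
a=onplane(np.array([[130,213],[293,175],[367,432],[210,477]])/5+[207-.4,130-.4],c,98); print(a.round(1))
m=a.mean(0); print(m, [np.linalg.norm(a[i]-a[(i+1)%4]).round(1) for i in range(4)])
d=a[2]+a[3]-a[0]-a[1]; yaw=np.arctan2(d[1],d[0]); e=a[1]-a[0]+a[2]-a[3]
print(np.degrees(yaw), np.degrees(np.arctan2(e[1],e[0])))
for z in (180,93): print(z,plan([m[0],m[1],z],down(yaw+np.pi/2)))
```

```text
[[ 479.1 -261.3   98. ]
 [ 455.4 -238.    98. ]
 [ 492.8 -196.1   98. ]
 [ 518.5 -218.4   98. ]]
[ 486.42068506 -228.47084346   98.        ] [np.float64(33.3), np.float64(56.1), np.float64(34.0), np.float64(58.3)]
47.86589484112174 137.3056377214234
180 (array([ 2.42, 12.12, -0.23]), array([ 0.000e+00, -1.577e+01,  1.000e-02]))
93 (array([ 2.42, 20.82, -0.23]), array([ 0.000e+00, -1.577e+01,  1.000e-02]))
```

```bash
python3 -m inch '[[1,2.4,4,-0.2,0,-6,0],[1,2.4,8,-0.2,0,-12,0],[1,2.4,12,-0.2,0,-15.7,0],[1,2.4,15,-0.2,0,-15.7,0],[1,2.4,17,-0.2,0,-15.7,0],[1,2.4,18.5,-0.2,0,-15.7,0],[1,2.4,19.5,-0.2,0,-15.7,0],[1,2.4,20.3,-0.2,0,-15.7,0],[1,2.4,20.7,-0.2,0,-15.7,0],[1,2.4,20.7,-0.2,0,-15.7,0],[1,2.4,20.7,-0.2,0,-15.7,0]]'
python3 - <<'E'
from h import *
save('wrist','w11'); print(tool()[0])
E
```

```text
clock: 16.42
position: [486.9, -229.4, 94.8]
ee_rot: [0.647, 0.286, -0.285, -0.646]
contact_force: [0.0, -0.8, 0.7]
gripper_width: 85.4
[ 486.98300671 -229.51937017   95.00278688]
```

View pics/w11.png

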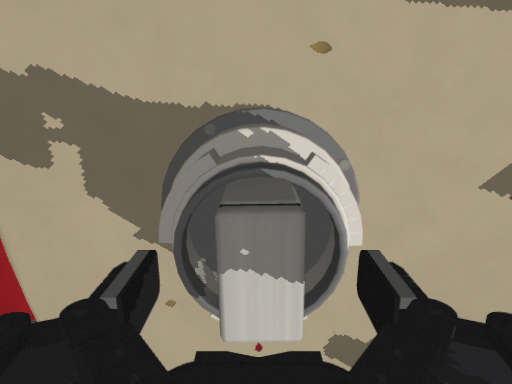

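```bash
python3 -m inch '[[0,0,0.1,0,0,0,0],[0,0,0.1,0,0,0,0],[0,0,0.1,0,0,0,0],[0,0,0.1,0,0,0,0],[0,0,0.1,0,0,0,0],[0,0,0.1,0,0,0,0],[0,0,0.1,0,0,0,0],[0,0,0.1,0,0,0,0]]'
python3 - <<'E'
from h import *
p,M,s=tool(); print(p,s['contact_force'],s['gripper_width'],s['joints'].round(2))
E
```

```text
clock: 17.13
position: [486.6, -229.6, 93.5]
ee_rot: [0.647, 0.286, -0.285, -0.647]
contact_force: [-0.7, 0.4, 5.6]
gripper_width: 34.6
[ 486.57106993 -229.56644846   93.53857803] [-0.65438369  0.41025449  5.55504136] 34.62974012828378 [-0.14  0.41 -0.41  0.   -0.76 -0.6 ]
```

```bash
python3 -m inch '[[0,0,-0.5,0,0,0,0],[0,0,-2,0,0,0,0],[0,0,-4.5,0,0,0,0],[0,0,-8,0,0,0,0],[0,0,-12,0,0,0,0],[0,0,-15,0,0,0,0],[0,0,-17,0,0,0,0],[0,0,-17,0,0,0,0]]'
cat >> fit.py <<'E'
def tgt(P,v=None,tilt=20):
    v=np.load('deck.npy') if v is None else v
    M=deckR(v[2]); return W(v,[P])[0], np.c_[M[:,0],-M[:,2],M[:,1]]
E
python3 - <<'E'
from fit import *
save('wrist','w12'); p,M,s=tool(); print(p,s['contact_force'],s['gripper_width'])
for P in ([150,0,140],[150,0,60]):
    t=tgt(P); print(t[0],plan(*t))
E
```

```text
clock: 17.8
position: [488.2, -230.1, 268.1]
ee_rot: [0.649, 0.288, -0.283, -0.645]
contact_force: [0.9, -0.7, -1.0]
gripper_width: 35.0
[ 486.95187542 -229.4726977   265.01888986] [-0.51547654  0.38913155 -2.58561283] 34.86541801914627
[478.53234369 210.43599547 212.85998841] (array([31.91,  5.2 , 30.3 ]), array([ -9.71,  55.74, -18.1 ]))
[505.5781132  206.29062051 137.68457875] (array([33.4 , 12.73, 28.05]), array([ -9.71,  55.74, -18.1 ]))
```

View pics/w12.png

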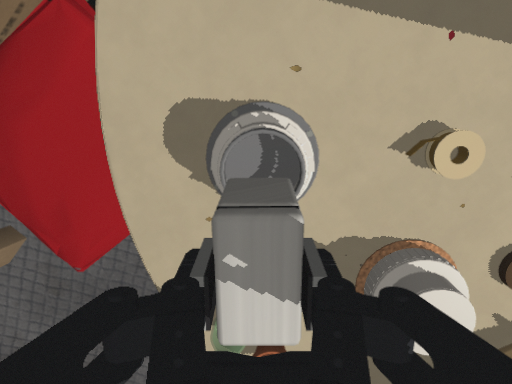

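```bash
python3 -m inch '[[0,2.7,0,2.5,-0.8,4.6,-1.5],[0,5.3,0,5,-1.6,9.3,-3],[0,8,0,7.6,-2.4,13.9,-4.5],[0,10.6,0,10.1,-3.2,18.6,-6],[0,13.3,0,12.6,-4,23.2,-7.5],[0,16,0,15.2,-4.8,27.9,-9],[0,18.6,0,17.7,-5.6,32.5,-10.5],[0,21.3,0,20.2,-6.4,37.2,-12],[0,24,0,22.7,-7.2,41.8,-13.5],[0,26.6,0.5,25.3,-8,46.5,-15],[0,29.2,1.5,27.8,-8.9,51.1,-16.5],[0,31.9,3,30.3,-9.7,55.7,-18.1],[0,31.9,4.5,30.3,-9.7,55.7,-18.1],[0,31.9,5.2,30.3,-9.7,55.7,-18.1],[0,31.9,5.2,30.3,-9.7,55.7,-18.1],[0,31.9,5.2,30.3,-9.7,55.7,-18.1],[0,31.9,5.2,30.3,-9.7,55.7,-18.1]]'
python3 - <<'E'
from fit import *
import pickle
im=save('wrist','w13');save('scene','c13'); p,M,s=tool(); print(p,s['contact_force'],s['gripper_width'],s['joints'].round(2))
pickle.dump(dict(img=im,cam=cam('wrist')),open('m13.pkl','wb'))
for P in ([150,0,140],[150,0,60]):
    t=tgt(P); print(t[0],plan(*t))
E
```

```text
clock: 19.27
position: [476.9, 209.7, 209.7]
ee_rot: [0.705, 0.067, 0.173, -0.685]
contact_force: [-0.8, -0.4, -0.4]
gripper_width: 34.7
[477.51899969 209.72259849 211.1260095 ] [ 0.18759659  0.70366187 -1.03726037] 35.11981639090025 [ 0.85  0.13 -0.66  0.49 -0.65 -2.95]
[478.53234369 210.43599547 212.85998841] (array([ 0.14, -0.13,  0.09]), array([ 0.01, -0.01, -0.28]))
[505.5781132  206.29062051 137.68457875] (array([0.18, 7.87, 0.09]), array([ 0.01, -0.01, -0.28]))
```

View pics/w13.png

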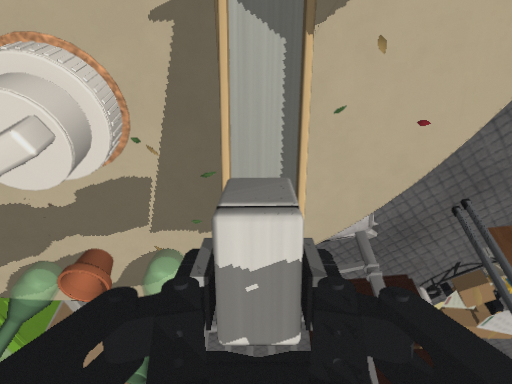

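View pics/c13.png

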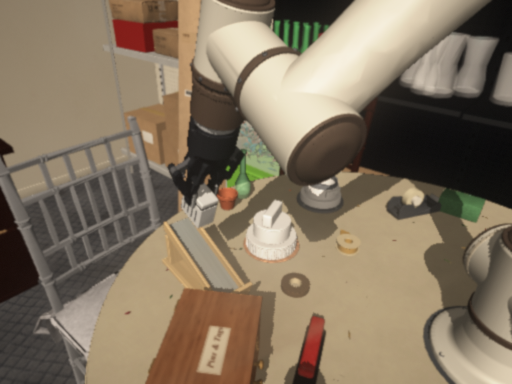

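Run:
```python
from fit import *
import pickle
o=pickle.load(open('m13.pkl','rb')); v=np.load('deck.npy')
im=cv2.resize(o['img'][0:240,200:330],None,fx=4,fy=4,interpolation=cv2.INTER_CUBIC)[:,:]
im2=im.copy()
for l in ([[100,-26,0],[204,-26,0],[204,26,0],[100,26,0]],[[100,-26,16],[204,-26,16]],[[100,26,16],[204,26,16]]):
    cv2.polylines(im2,[((proj(W(v,l),o['cam'])-[200,0]+.5)*4).astype(np.int32)],False,(0,0,255),1)
cv2.imwrite('pics/w13b.png',np.hstack([im,im2])[:600,:800] if False else cv2.resize(np.hstack([im,im2]),None,fx=.6,fy=.6))
```

```text
(no output)
```

View pics/w13b.png

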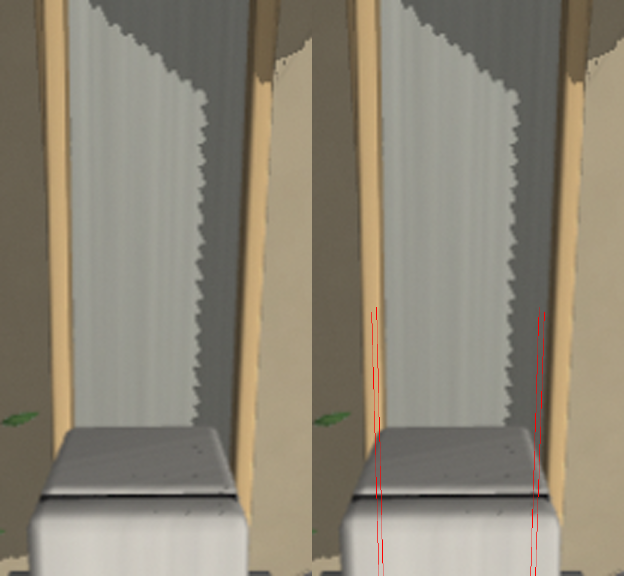

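```bash
python3 -m inch '[[0,0,-0.5,0,0,-7,0],[0,0,-1,0,0,-14,0],[0,0,-1,0,0,-21,0],[0,0,-1,0,0,-28,0],[0,0,-1,0,0,-35,0],[0,0,-1,0,0,-42,0],[0,0,-1,0,0,-49,0],[0,0,-1,0,0,-56,0],[0,0,-1,0,0,-63,0],[0,0,-1,0,0,-70,0],[0,0,-1,0,0,-77,0],[0,0,-1,0,0,-84,0],[0,0,-1,0,0,-90,0],[0,0,-1,0,0,-90,0]]' && python3 -m inch '[[0,0,0,0,0,-7,0],[0,0,0,0,0,-14,0],[0,0,0,0,0,-21,0],[0,0,0,0,0,-28,0],[0,0,0,0,0,-35,0],[0,0,0,0,0,-42,0],[0,0,0,0,0,-49,0],[0,0,0,0,0,-56,0],[0,0,0,0,0,-63,0],[0,0,0,0,0,-70,0],[0,0,0,0,0,-77,0],[0,0,0,0,0,-84,0],[0,0,0,0,0,-90,0],[0,0,0,0,0,-90,0],[0,0,0,0,0,-90,0]]'
python3 - <<'E'
from fit import *
import pickle
im=save('wrist','w14'); p,M,s=tool(); print(p,s['contact_force'],s['gripper_width'],s['joints'].round(2))
pickle.dump(dict(img=im,cam=cam('wrist')),open('m14.pkl','wb'))
o=pickle.load(open('m14.pkl','rb')); v=np.load('deck.npy')
im=cv2.resize(o['img'][0:200,190:340],None,fx=2.6,fy=2.6,interpolation=cv2.INTER_CUBIC)
im2=im.copy()
for l in ([[0,-26,0],[204,-26,0],[204,26,0],[0,26,0],[0,-26,0]],[[0,-26,16],[204,-26,16]],[[0,26,16],[204,26,16]]):
    cv2.polylines(im2,[((proj(W(v,l),o['cam'])-[190,0]+.5)*2.6).astype(np.int32)],False,(0,0,255),1)
cv2.imwrite('pics/w14b.png',np.hstack([im,im2]))
E
```

```text
clock: 20.53
position: [474.4, 210.2, 221.2]
ee_rot: [0.62, 0.533, -0.375, -0.436]
contact_force: [-0.4, 0.2, -1.4]
gripper_width: 35.0
clock: 21.78
position: [474.3, 210.5, 220.8]
ee_rot: [-0.175, -0.686, 0.703, -0.066]
contact_force: [-0.4, 0.1, -0.8]
gripper_width: 34.7
[474.24806915 210.60968888 220.76988608] [-0.07903489  0.02301937 -1.92090759] 34.95768456903479 [ 0.86  0.11 -0.65  0.48 -0.68  0.2 ]
```

View pics/w14.png

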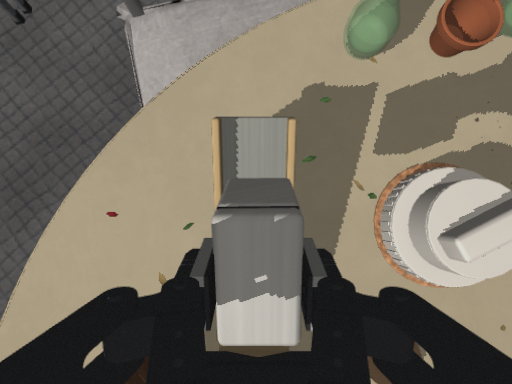

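View pics/w14b.png

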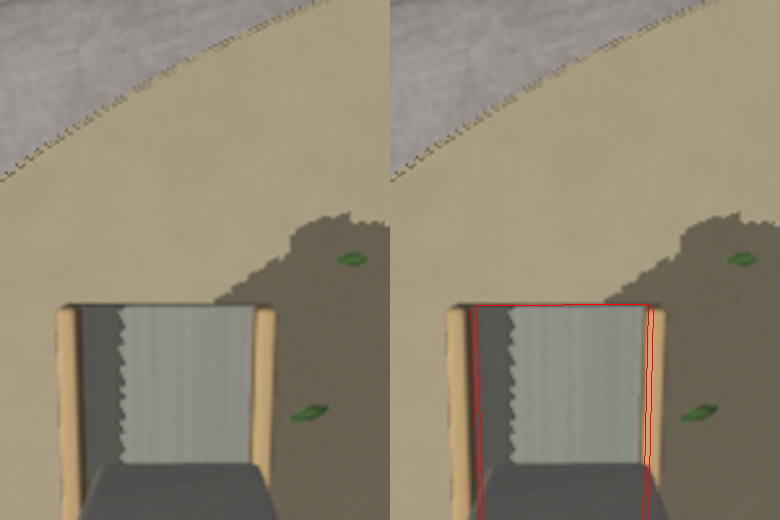

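```bash
cat >> fit.py <<'E'
def tgt2(P):
    p,M=tgt(P); return p, M@np.diag([-1,1,-1])
E
python3 - <<'E'
from fit import *
v=np.load('deck.npy'); v[:2]+=2.3*deckR(v[2])[:2,1]; np.save('deck2.npy',v); np.save('deck.npy',v); print(v)
for P in ([150,0,70],[150,0,60]):
    t=tgt2(P); print(t[0],plan(*t))
E
```

```text
[ 3.86884071e+02  2.26810022e+02 -1.52088971e-01]
[502.54584965 209.0822429  147.08150495] (array([-0.16,  7.89, -0.27]), array([ 0.03, -0.22,  0.26]))
[505.92657084 208.56407103 137.68457875] (array([-0.17,  8.89, -0.27]), array([ 0.03, -0.22,  0.26]))
```

```bash
python3 -m inch '[[0,-0.2,2,-0.3,0,0,0],[0,-0.2,4,-0.3,0,0,0],[0,-0.2,5.5,-0.3,0,0,0],[0,-0.2,6.7,-0.3,0,0,0],[0,-0.2,7.5,-0.3,0,0,0],[0,-0.2,8,-0.3,0,0,0],[0,-0.2,8.2,-0.3,0,0,0],[0,-0.2,8.2,-0.3,0,0,0],[0,-0.2,8.2,-0.3,0,0,0]]'
python3 - <<'E'
from fit import *
save('wrist','w15');save('side','s15'); p,M,s=tool(); print(p,s['contact_force'],s['gripper_width'],s['joints'].round(2))
v=np.load('deck.npy'); print('deck coords',deckR(v[2]).T@(p-[v[0],v[1],30]))
t=tgt2([150,0,60]); print(t[0],plan(*t))
E
```

```text
clock: 22.58
position: [504.0, 209.6, 144.5]
ee_rot: [-0.174, -0.686, 0.704, -0.068]
contact_force: [-0.3, 0.7, -1.0]
gripper_width: 34.7
[504.00160217 209.81653708 144.66987503] [ 0.31785568 -0.18992398 -1.82403824] 34.87016443200446 [ 0.77  0.25 -0.75  0.68 -0.44  0.05]
deck coords [150.42280426   0.94636938  67.27970888]
[505.92657084 208.56407103 137.68457875] (array([0.04, 0.73, 0.1 ]), array([0.07, 0.02, 0.22]))
```

View pics/w15.png

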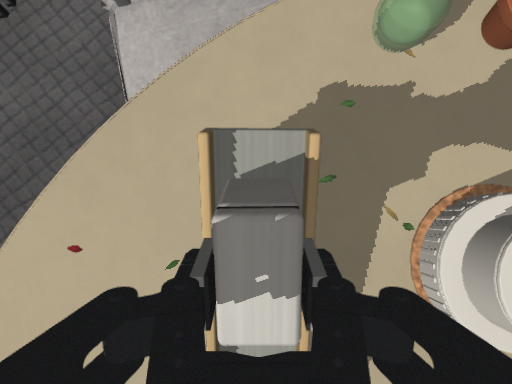

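View pics/s15.png

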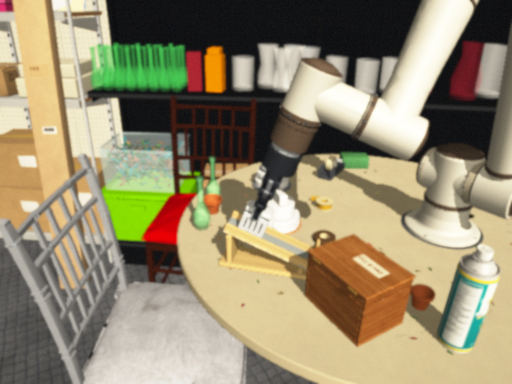

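```bash
python3 -m inch '[[0,0,0.2,0.1,0,0,0],[0,0,0.4,0.1,0,0,0],[0,0,0.55,0.1,0,0,0],[0,0,0.6,0.1,0,0,0],[0,0,0.6,0.1,0,0,0]]'
python3 -m inch '[[0,0,0.1,0,0,0,0],[0,0,0.1,0,0,0,0]]'
python3 - <<'E'
from fit import *
p,M,s=tool(); print(p,s['contact_force'],s['wrist_torque'])
v=np.load('deck.npy'); print('deck coords',deckR(v[2]).T@(p-[v[0],v[1],30]))
E
```

```text
clock: 23.1
position: [505.6, 208.0, 138.1]
ee_rot: [-0.173, -0.685, 0.704, -0.068]
contact_force: [0.2, 0.1, -1.0]
gripper_width: 34.4
clock: 23.27
position: [506.1, 208.2, 137.4]
ee_rot: [-0.173, -0.685, 0.704, -0.068]
contact_force: [-0.1, -0.8, -0.5]
gripper_width: 34.8
[506.07930395 208.19606555 137.4421244 ] [-0.05068007 -0.77005942 -0.47915082] [ 0.12584724  0.76026166 -0.00762973]
deck coords [150.11133287  -0.34061793  59.70146362]
```

```bash
python3 -m inch '[[0,0,0.1,0,0,0,0],[0,0,0.1,0,0,0,0]]'; python3 -c "
from h import *
s=tool()[2];print(s['position'],s['contact_force'],s['wrist_torque'])"
```

```text
clock: 23.43
position: [506.7, 208.4, 137.5]
ee_rot: [-0.174, -0.686, 0.703, -0.069]
contact_force: [-2.8, -0.7, 5.0]
gripper_width: 34.7
[506.6951216  208.44116373 137.49897601] [-2.7762411  -0.6796453   5.00799231] [-0.04598718  1.02429126 -0.01487237]
```

```bash
python3 -m inch '[[1,0,0,0,0,0,0],[1,0,0,0,0,0,0],[1,0,0,0,0,0,0],[1,0,0,0,0,0,0],[1,0,0,0,0,0,0],[1,0,0,0,0,0,0],[1,0,0,0,0,0,0],[1,0,0,0,0,0,0]]'; python3 -c "
from h import *
save('wrist','w16');save('scene','c16');s=tool()[2];print(s['position'],s['contact_force'],s['wrist_torque'])"
```

```text
clock: 24.1
position: [506.3, 208.1, 136.3]
ee_rot: [-0.173, -0.685, 0.704, -0.068]
contact_force: [0.7, 0.4, 0.1]
gripper_width: 85.4
[506.32834342 208.05196666 136.35842332] [ 0.001948   -0.17717579 -0.0206055 ] [0.08986623 0.70579225 0.0401537 ]
```

View pics/w16.png

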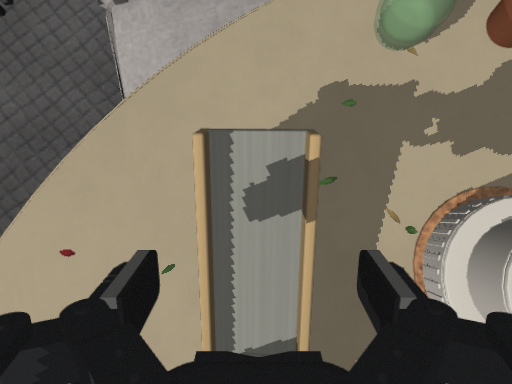

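View pics/c16.png

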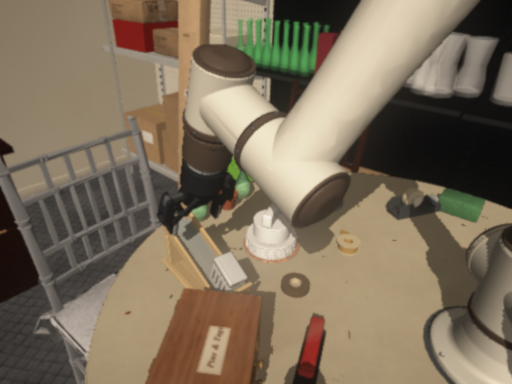

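```bash
python3 -m inch '[[1,0,-3,0,0,0,0],[1,0,-6,0,0,0,0],[1,-2,-9,0,0,0,0],[1,-5,-12,0,0,0,0],[1,-8,-15,0,0,0,0],[1,-10,-17,0,0,0,0],[1,-10,-17,0,0,0,0],[1,-10,-17,0,0,0,0]]'
python3 - <<'E'
from fit import *
import pickle
out={}
for n in ('wrist','scene','side'):
    im=save(n,f'{n}17'); c=cam(n); v=np.load('deck.npy')
    B=[[30+a*30,b*18,z] for z in (0,64) for a,b in((-1,-1),(1,-1),(1,1),(-1,1))]
    q=proj(W(v,B),c); im2=im.copy()
    for z in (0,4): cv2.polylines(im2,[(q[z:z+4]*16).astype(np.int32)],True,(0,0,255),1,shift=4)
    ctr=q.mean(0); x0,y0=[int(max(0,a-45)) for a in ctr]
    cv2.imwrite(f'pics/{n}17b.png',np.hstack([cv2.resize(k[y0:y0+90,x0:x0+90],None,fx=4.4,fy=4.4,interpolation=cv2.INTER_CUBIC) for k in (im,im2)]))
E
```

```text
clock: 24.87
position: [543.4, 202.8, 331.8]
ee_rot: [-0.175, -0.686, 0.703, -0.068]
contact_force: [-0.5, -0.4, -0.5]
gripper_width: 85.6
```

View pics/wrist17.png

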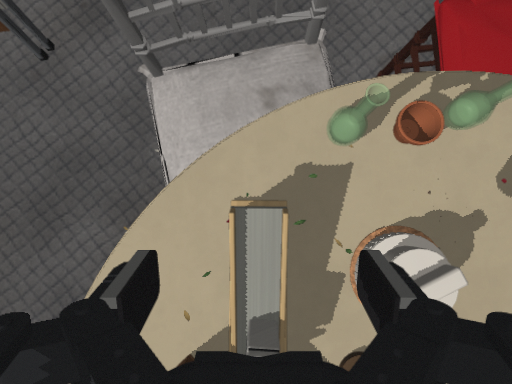

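View pics/scene17b.png

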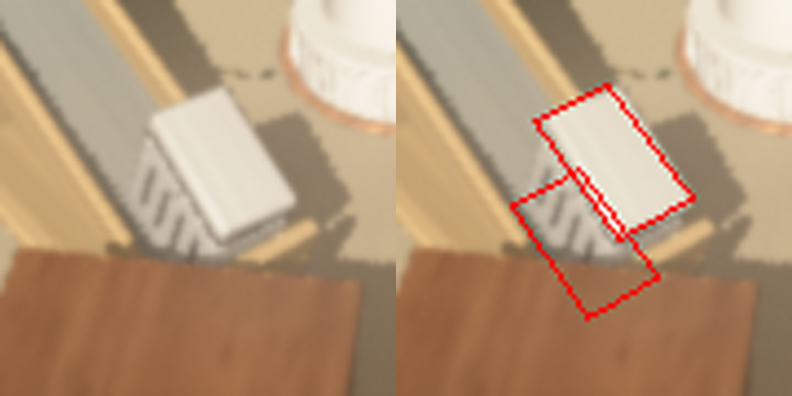

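View pics/side17b.png

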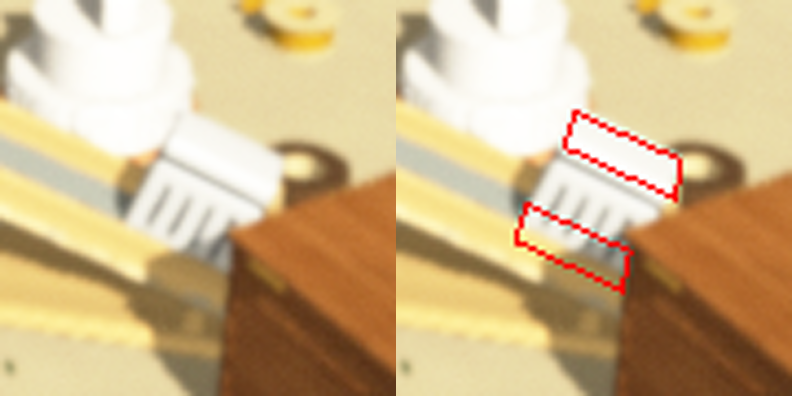

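Run:
```python
from fit import *
a=cv2.imread('pics/scene17.png').astype(int)
r=arm.masks_of('cap','scene'); rc=arm.masks_of('cassette','scene'); rv=arm.masks_of('bud_vase_0','scene')
im=save('scene','c18'); print('diff',np.abs(im.astype(int)-a)[180:300,150:310].max())
for n in (r,rc,rv): print([(round(x['conf'],2),x['extent']) for x in n[:2]])
arm.job_done()
print(arm.read_state()['clock'])
```

```text
diff 38
[(0.97, [248.0, 198.4, 44.5, 58.6])]
[(0.88, [209.4, 249.4, 39.4, 42.2])]
[(0.79, [235.6, 149.7, 12.3, 48.6]), (0.68, [189.2, 163.6, 18.0, 58.1])]
the job is handed in; nothing more can be done
the job is handed in; nothing more can be done
```

View pics/c18.png

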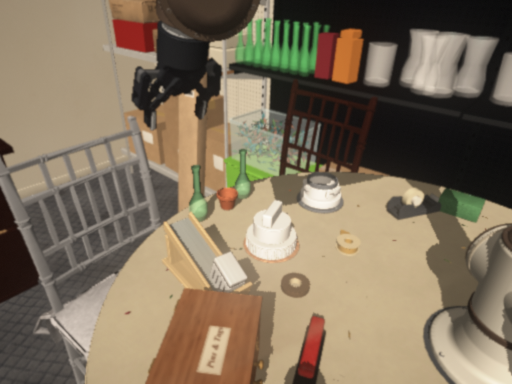

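The whole task was carried out, and I handed the job in at about 25 s. It returned no verdict.

- **Cap:** I pressed it down about 8 mm (12–13 N), turned it 76° anticlockwise and lifted it straight off. I set it upright on the cork mat at about (460, 23) mm. The different camera views put the mat's centre at (450–463, 17–26) mm, so the cap is within the 30 mm tolerance.
- **Cassette:** I took it out of the tub and set it down flat and lengthways at about 150 mm up the deck, with light contact of roughly 5–6 N. I then opened the gripper without moving the arm, and the cassette slid down to the stop by itself.

**Last checks**
- In the final scene picture the cap stands upright on the mat at about (272, 232) px. The cassette stands at about (229, 271) px. Both vases are standing, and the gripper is well clear of everything.
- The predicted at-the-stop position matched the cassette in the scene view. In the side view it was off by 2–3 mm, about what I'd expect from the camera calibration error. I did not measure the gap to the stop directly, because the cash box hides it.
- I compared two late scene pictures to check that nothing was moving. The largest pixel difference was 38 of 255. I put that down to image noise or the arm's shadow, because nothing visibly moved, but that check was not fully clean.
- The first rack fit was about 2–3 mm off sideways. I corrected it from closer pictures before setting the cassette down.

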